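# Turn round a row of cleaned vacuum parts

### The arm

A 6-joint arm with a two-finger parallel gripper is mounted at the origin on the work surface. World frame = base frame: x ahead of the robot, y to its left, z up, the work surface at z = 0. Lengths are in m, angles in rad, forces in N, time in s.
With the tool pointing down it reaches from about 0.3 to 0.875 m from the base axis. Payload 6.4 kg.
Tool frame: the origin (TCP) lies midway between the tips of the shut fingers; the grasp point (between the pads) lies 19 mm behind it; z points along the fingers, x is the direction in which the jaws open and shut, and the axes are right-handed (so a half turn about z gives the same grasp; the last joint's range is limited). The gripper opens to 88 mm and grips with 3 to 60 N. Pads are 18 mm wide; open, the fingers measure 123 mm over their backs; the gripper's body (75 mm by 187 mm) begins 45 mm behind the grasp point.
Start: joints at [0.935, 0.181, 1.607, -0, 1.354, -0.206], TCP at [0.24, 0.523, 0.239] pointing down, gripper open.
Joint ranges: [-2.99, 2.99], [-0.89, 2.07], [0.3, 2.58], [-1.14, 4.28], [0, 2.63], [-3.12, 3.12]. Speed limits (rad/s): [2.57, 2.57, 3.01, 3.14, 3.14, 3.14].

### API

Orientations are given as a unit quaternion [w, x, y, z].
In Python, from workcell import get_state, eyes, workorder gives the robot as it stands.
- The arm moves only by the shell command python3 -m crank 'ROWS' [FORCE]. ROWS is JSON, a list that holds one entry, the list of rows, each a list of 5 numbers: the shift along the tool's x, y, z in mm, then the turn about the tool's z in rad, then the finger opening in mm, from 0 to 88.1. In form: [[[x, y, z, yaw, hand], ...]]. A call has 1 to 5 rows; each row shifts and turns the pose as measured when the row begins, along the tool's axes as they then stand; what a row does not reach is not made up. A row lasts 1/10 s, in which the tool goes at most 50 mm and 8.59 degrees, less where a joint would pass 70% of its speed; a pose out of reach is approached as far as the arm can. A call with a gripper value outside its range is refused whole. The fingers move at their own pace and stop on an object; FORCE is the grip in N (left out, the last holds). Time passes only in rows, so rows that do not move let the fingers close. It gives the time, the measured TCP pose, the force and the opening at its end, in the units of the state.
- get_state(): the state, without advancing time (a new reading comes with each control period).
- eyes.capture(name): name is "side" or "top"; returns a dict with "pixels" (480x640x3 uint8, red, green, blue), "z_map" (480x640 float32, m along the optical axis (not along the pixel's ray), 0 where there is no reading), "fx", "fy", "cx", "cy" (pixels), "R" (3x3) and "t" (3): a world point X has camera coordinates R X + t. Camera axes: x right, y down, z forward; pixel columns grow to the right and rows downward; lengths in m; the calibration is good to about 2 mm. A picture is of the moment at which its call begins.
- workorder.job_done(): hands the job in, once; it reports no verdict.
The state is a dict: "time_s": time; "joint_positions": joint angles; "dq": joint speeds; "effort": joint torques, N m; "position": TCP position; "tool_rot": TCP orientation; "contact_force": force on the tool from outside, world axes, zero at the start; "ft_torque": the same for the moment, N m; "opening": finger opening in m.
Only numpy, scipy, OpenCV 4.12 (cv2) and the standard library are available. Lean on these libraries where they do the work, as an engineer would, in place of code of your own. Each camera call takes 0.05 s, during which the arm holds its last target. There are 200 camera calls.

### The job

The four cleaned vacuum parts stand on the aluminium draining rack in the order they came off the apparatus. Move them all to the blue assembly rack in the reverse order, one part standing upright in each pocket: the part nearest the robot goes into the pocket farthest from the robot, the next into the next, and so on, until the farthest part stands in the nearest pocket. Do not tip any part over on the way.

Things in the scene. Friction and masses are not known exactly. Their poses are not given: they have to be found in the camera images.
- electrode: Copper electrode: round foot 40 mm diameter, 8 mm high; plain stem 24 mm diameter from 8 to 78 mm; tip 18 mm diameter from 78 to 84 mm (the top). About 0.3 kg. Loose, upright. Origin: centre of the underside; z up. It starts in the red dish.
- nipple: Stainless steel flanged nipple: round flange as foot, 40 mm diameter, 8 mm high; plain tube 30 mm diameter from 8 to 78 mm (the top), its mouth black (closed). About 0.25 kg. Loose, upright. Origin: centre of the underside; z up. It starts in the yellow dish.
- insulator: White ceramic insulator: dark steel round foot 40 mm diameter, 8 mm high; white body 28 mm diameter from 8 to 78 mm (with two ribs 37 mm across, at 10 to 21 mm); brass pin 12 mm diameter up to 88 mm (the top). About 0.2 kg. Loose, upright. Origin: centre of the underside; z up. It starts in the green dish.
- coupling: Black shaft coupling with two blue bands and a blue dot on top: round foot 40 mm diameter, 10 mm high; body 32 mm diameter from 10 to 72 mm (the top). About 0.22 kg. Loose, upright. Origin: centre of the underside; z up. It starts in the orange dish.
- drain_rack: Draining rack the parts start on, left or right: aluminium board 300 x 90 mm, 12 mm high, a 24 mm high rail across each short end; fixed. The four dishes stand on it along its x axis at x = -102, -34, +34 and +102 mm, y = 0, in varying order. Origin: centre of the underside, on the table; x along the row, away from the robot (within 0.25 rad of straight ahead), z up.
- assembly_rack: Rack the parts go to, on the other side: blue block 300 x 90 mm, 18 mm high, fixed. Four empty square pockets with white floors, 58 x 58 mm, 6 mm deep, along its x axis at x = -102, -34, +34 and +102 mm, y = 0; their floors are 12 mm above the origin. Origin: centre of the underside, on the table; x along the row, away from the robot (within 0.25 rad of straight ahead), z up.
- dish_red: Red square drip dish, 60 x 60 mm outside, 10 mm high, walls and floor 3 mm, fixed on the draining rack. The electrode starts in it, foot on the dish floor (3 mm above this origin) and up to 4 mm off centre. Origin: centre of the underside. It stays where it is.
- dish_yellow: Yellow square drip dish, 60 x 60 mm outside, 10 mm high, walls and floor 3 mm, fixed on the draining rack. The nipple starts in it, foot on the dish floor (3 mm above this origin) and up to 4 mm off centre. Origin: centre of the underside. It stays where it is.
- dish_green: Green square drip dish, 60 x 60 mm outside, 10 mm high, walls and floor 3 mm, fixed on the draining rack. The insulator starts in it, foot on the dish floor (3 mm above this origin) and up to 4 mm off centre. Origin: centre of the underside. It stays where it is.
- dish_orange: Orange square drip dish, 60 x 60 mm outside, 10 mm high, walls and floor 3 mm, fixed on the draining rack. The coupling starts in it, foot on the dish floor (3 mm above this origin) and up to 4 mm off centre. Origin: centre of the underside. It stays where it is.

How it is judged:
At the end, for the whole second after the job is handed in: Every part stands in the assembly rack pocket that mirrors its starting place (nearest to farthest and so on): within 12 mm of the pocket centre along and across the rack, its underside within 3 mm of the pocket floor, within 0.08 rad of upright, at rest (((x of dish_red in the frame of drain_rack between -0.122 and -0.082 m and x of electrode in the frame of assembly_rack between 0.09 and 0.114 m) or (x of dish_red in the frame of drain_rack between -0.054 and -0.014 m and x of electrode in the frame of assembly_rack between 0.022 and 0.046 m) or (x of dish_red in the frame of drain_rack between 0.014 and 0.054 m and x of electrode in the frame of assembly_rack between -0.046 and -0.022 m) or (x of dish_red in the frame of drain_rack between 0.082 and 0.122 m and x of electrode in the frame of assembly_rack between -0.114 and -0.09 m)) and y of electrode in the frame of assembly_rack between -0.012 and 0.012 m and z of electrode in the frame of assembly_rack between 0.009 and 0.015 m and angle between each of electrode, nipple, insulator, coupling's own z axis and vertical below 0.08 rad and linear speed of each of electrode, nipple, insulator, coupling below 0.02 m/s and angular speed of each of electrode, nipple, insulator, coupling below 0.2 rad/s and ((x of dish_yellow in the frame of drain_rack between -0.122 and -0.082 m and x of nipple in the frame of assembly_rack between 0.09 and 0.114 m) or (x of dish_yellow in the frame of drain_rack between -0.054 and -0.014 m and x of nipple in the frame of assembly_rack between 0.022 and 0.046 m) or (x of dish_yellow in the frame of drain_rack between 0.014 and 0.054 m and x of nipple in the frame of assembly_rack between -0.046 and -0.022 m) or (x of dish_yellow in the frame of drain_rack between 0.082 and 0.122 m and x of nipple in the frame of assembly_rack between -0.114 and -0.09 m)) and y of nipple in the frame of assembly_rack between -0.012 and 0.012 m and z of nipple in the frame of assembly_rack between 0.009 and 0.015 m and ((x of dish_green in the frame of drain_rack between -0.122 and -0.082 m and x of insulator in the frame of assembly_rack between 0.09 and 0.114 m) or (x of dish_green in the frame of drain_rack between -0.054 and -0.014 m and x of insulator in the frame of assembly_rack between 0.022 and 0.046 m) or (x of dish_green in the frame of drain_rack between 0.014 and 0.054 m and x of insulator in the frame of assembly_rack between -0.046 and -0.022 m) or (x of dish_green in the frame of drain_rack between 0.082 and 0.122 m and x of insulator in the frame of assembly_rack between -0.114 and -0.09 m)) and y of insulator in the frame of assembly_rack between -0.012 and 0.012 m and z of insulator in the frame of assembly_rack between 0.009 and 0.015 m and ((x of dish_orange in the frame of drain_rack between -0.122 and -0.082 m and x of coupling in the frame of assembly_rack between 0.09 and 0.114 m) or (x of dish_orange in the frame of drain_rack between -0.054 and -0.014 m and x of coupling in the frame of assembly_rack between 0.022 and 0.046 m) or (x of dish_orange in the frame of drain_rack between 0.014 and 0.054 m and x of coupling in the frame of assembly_rack between -0.046 and -0.022 m) or (x of dish_orange in the frame of drain_rack between 0.082 and 0.122 m and x of coupling in the frame of assembly_rack between -0.114 and -0.09 m)) and y of coupling in the frame of assembly_rack between -0.012 and 0.012 m and z of coupling in the frame of assembly_rack between 0.009 and 0.015 m); the robot touches nothing.
It fails at once if the electrode is tipped more than about 35 degrees (angle between electrode's own z axis and vertical above 0.6 rad).
It fails at once if the nipple is tipped more than about 35 degrees (angle between nipple's own z axis and vertical above 0.6 rad).
It fails at once if the insulator is tipped more than about 35 degrees (angle between insulator's own z axis and vertical above 0.6 rad).
It fails at once if the coupling is tipped more than about 35 degrees (angle between coupling's own z axis and vertical above 0.6 rad).
It also fails if it takes over 120 s, if anything falls off the work surface, if the arm or the gripper's body presses on something with over 40 N, if the wrist force passes 120 N, or if a joint passes its speed limit or range.

## Working session

There is one attempt and no reset: what is moved stays moved. The work goes in short steps, Python scripts to look and compute and a shell command to move; the robot and the scene stay as the last step left them, time stands still between calls to the robot, and variables do not carry over. Pictures are saved under pics/ and viewed, about 12 in all and at most 16, crops included, and the job is handed in when it is done.

```bash
ls; mkdir -p pics
python3 - <<'E'
from workcell import get_state, eyes
import cv2, numpy as np
print(get_state())
for n in ("side","top"):
    c=eyes.capture(n); np.savez(f"pics/{n}0.npz",**c)
    cv2.imwrite(f"pics/{n}0.png",c["pixels"][:,:,::-1]); print(n,c["fx"],c["fy"],c["cx"],c["cy"],c["R"],c["t"])
E
```

```text
pics
{'time_s': 0.0, 'joint_positions': array([ 9.34708090e-01,  1.81521944e-01,  1.60801123e+00, -2.79596294e-06,
        1.35384163e+00, -2.06286443e-01]), 'dq': array([ 1.52261376e-03, -1.07382999e-03,  1.09635813e-03, -5.19592068e-05,
       -3.30435598e-05, -2.19291853e-04]), 'effort': array([ 4.07263224e-04, -4.33887434e+01, -3.41845679e+01,  7.03116436e-02,
        3.85894161e-02, -1.30049552e-04]), 'position': array([0.23923935, 0.5222586 , 0.23781935]), 'tool_rot': array([ 3.18686487e-04,  8.41632033e-01,  5.40050671e-01, -8.32137500e-04]), 'contact_force': array([-0.01352598, -0.73708815,  0.39254962]), 'ft_torque': array([-0.00793219, -0.04217443,  0.02144441]), 'opening': 0.08838146398921778}
side 526.3488748495402 526.3488748495402 321.44979197418354 243.2022173389048 [[-0.94155889 -0.33682966  0.00355618]
 [-0.23958658  0.66223422 -0.70996064]
 [ 0.23678078 -0.66932176 -0.70423238]] [0.50178589 0.17749915 0.65373282]
top 506.09885060229897 506.09885060229897 320.15650130160486 243.1822874666847 [[-7.11783433e-02 -9.97463561e-01  2.96622233e-04]
 [-9.74897495e-01  6.95051403e-02 -2.11527565e-01]
 [ 2.10970421e-01 -1.53453579e-02 -9.77371987e-01]] [0.02431968 0.5341951  0.78526885]
```

View pics/side0.png

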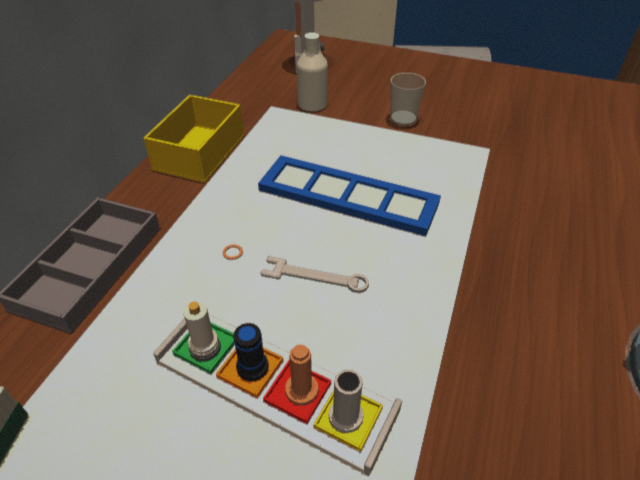

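View pics/top0.png

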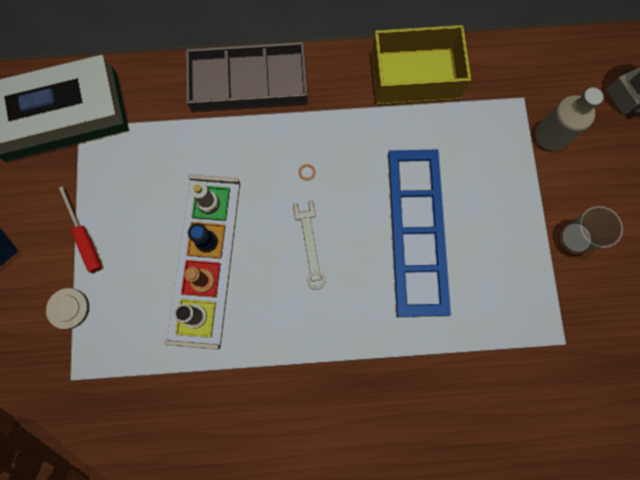

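The side and top views agree. From nearest to farthest the parts are nipple (yellow dish, top ≈195,318), electrode (red, 200,278), coupling (orange, 203,238) and insulator (green, 208,200). The empty blue rack is at top ≈(418,233). Next I'll measure from both views.

```bash
cat > h.py <<'E'
import numpy as np, cv2
from scipy.optimize import least_squares
def cloud(c):
    v,u=np.mgrid[0:480,0:640]; z=c["z_map"].astype(float)
    P=np.stack([(u-c["cx"])/c["fx"]*z,(v-c["cy"])/c["fy"]*z,z],-1)
    W=(P-c["t"])@c["R"]; W[z==0]=np.nan
    return W, cv2.cvtColor(c["pixels"],cv2.COLOR_RGB2HSV)
def ray(c,uv,z):
    d=np.array([(uv[0]-c["cx"])/c["fx"],(uv[1]-c["cy"])/c["fy"],1.])@c["R"]; o=-c["R"].T@c["t"]
    return o+d*(z-o[2])/d[2]
def circ(xy,r):
    f=lambda p:np.hypot(*(xy-p[:2]).T)-(r if r else p[2])
    p0=list(xy.mean(0))+([] if r else [.014])
    s=least_squares(f,p0,loss="soft_l1",f_scale=.001); return s.x,np.sqrt(np.mean(s.fun**2))
E
python3 - <<'E'
from h import *
C={n:dict(np.load(f"pics/{n}0.npz")) for n in("side","top")}
for n,c in C.items():
    W,H=cloud(c); h,s,v=[H[...,i].astype(int) for i in range(3)]
    print(n,"z table",np.nanmedian(W[...,2][(abs(W[...,0]-.5)<.03)&(abs(W[...,1])<.2)]))
    for nm,lo,hi in(("yellow",25,35),("red",0,3),("orange",8,18),("green",50,75),("blue",105,120)):
        m=(h>=lo)&(h<=hi)&(s>180)&(v>70)&(abs(W[...,1])<.35)&(W[...,0]<.75)&(W[...,0]>.25)
        if nm=="red": m|=(h>=177)&(s>180)&(v>70)&(abs(W[...,1])<.35)&(W[...,0]<.75)&(W[...,0]>.25)
        k,l,st,ce=cv2.connectedComponentsWithStats(m.astype(np.uint8)); i=1+np.argmax(st[1:,4]); q=W[l==i]; q=q[np.isfinite(q[:,0])]
        zz=q[:,2]; q=q[(zz<.04)]
        r=cv2.minAreaRect((q[:,:2]*1000).astype(np.float32)); print(n,nm,len(q),"rect",np.round(r[0],1),np.round(r[1],1),round(r[2],2),"z pct",np.round(np.percentile(zz,[5,50,95])*1000,1))
        if nm=="blue":
            hull=np.zeros(m.shape,np.uint8); cs=cv2.findContours((l==i).astype(np.uint8),cv2.RETR_EXTERNAL,cv2.CHAIN_APPROX_NONE)[0]; cv2.drawContours(hull,cs,-1,1,-1)
            k2,l2,st2,ce2=cv2.connectedComponentsWithStats(((hull==1)&(l!=i)&(s<100)).astype(np.uint8))
            for j in range(1,k2):
                if st2[j,4]>200: g=W[l2==j]; print("  pocket",np.round(np.nanmean(g,0)*1000,1),st2[j,4], "ray@12",np.round(ray(c,ce2[j],.012)*1000,1))
E
```

```text
side z table 0.0009825023801623008
side yellow 1077 rect [427.  205.3] [58.7 58.7] 81.5 z pct [12.9 14.9 22.4]
side red 1265 rect [493.8 195.4] [59.6 59.8] 81.67 z pct [13.1 15.4 22.3]
side orange 1103 rect [560.9 184.9] [59.9 60.1] 81.64 z pct [13.1 15.9 22. ]
side green 3 rect [623.  147.3] [0.4 2.2] 71.88 z pct [18.8 20.3 22. ]
side blue 2593 rect [ 552.  -187.6] [ 92.4 298.3] 87.39 z pct [15.6 17.4 19. ]
  pocket [ 655.2 -197.1   12. ] 605 ray@12 [ 655.1 -196.9   12. ]
  pocket [ 586.9 -193.5   12. ] 644 ray@12 [ 586.8 -193.3   12. ]
  pocket [ 518.8 -190.    12.1] 680 ray@12 [ 518.8 -190.    12. ]
  pocket [ 450.7 -186.8   12. ] 722 ray@12 [ 450.7 -186.7   12. ]
top z table 0.00175756183081042
top yellow 10 rect [458.8 221.3] [ 2.2 13.7] 2.87 z pct [15.2 20.9 22.9]
top red 490 rect [496.  194.2] [57.5 56.4] 81.22 z pct [12.6 15.8 22.7]
top orange 112 rect [548.9 186.9] [56.7 27.7] 86.34 z pct [12.8 18.1 23.7]Traceback (most recent call last):
  File "<stdin>", line 9, in <module>
    return _wrapfunc(a, 'argmax', axis=axis, out=out, **kwds)
    return bound(*args, **kwds)
ValueError: attempt to get argmax of an empty sequence
```

Run:
```python
from h import *
C={n:dict(np.load(f"pics/{n}0.npz")) for n in("side","top")}
for n,c in C.items(): print(n,"cam",-c["R"].T@c["t"])
A={"nipple":(.427,.2053,.015),"electrode":(.4938,.1954,.012),"coupling":(.5609,.1849,.016),"insulator":(.628,.1747,.014)}
cl={}
for n,c in C.items():
    W,H=cloud(c); cl[n]=W; h,s,v=[H[...,i].astype(int) for i in range(3)]
    m=(abs(W[...,0]-.55)<.2)&(abs(W[...,1]+.19)<.09)&(h>100)&(h<125)&(s>150)
    q=W[m&(W[...,2]>.0155)]; r=cv2.minAreaRect((q[:,:2]*1000).astype(np.float32)); print(n,"blue top",len(q),r,"z",np.median(q[:,2]))
    f=(abs(W[...,0]-.55)<.2)&(abs(W[...,1]+.19)<.05)&(s<100)&(v>100)
    k,l,st,ce=cv2.connectedComponentsWithStats(f.astype(np.uint8))
    for j in range(1,k):
        if 200<st[j,4]<1500: print("  pocket",np.round(np.nanmean(W[l==j],0)*1000,1),st[j,4],"ray",np.round(ray(c,ce[j],.012)*1000,1))
for p,(x,y,r) in A.items():
    both=[]
    for n in cl:
        W=cl[n]; d=np.hypot(W[...,0]-x,W[...,1]-y); 
        q=W[(d<.033)&(W[...,2]>.045)]; top=np.percentile(q[:,2],99)
        b=q[(q[:,2]>.05)&(q[:,2]<.082)]
        both.append(b); s_,e=circ(b[:,:2],r)
        t=q[q[:,2]>top-.004]
        print(p,n,len(b),"top",round(top*1000,1),"fit",np.round(s_*1000,1),round(e*1000,2),"topmid",np.round((t.min(0)+t.max(0))[:2]*500,1))
    b=np.vstack(both); s_,e=circ(b[:,:2],r); g,e2=circ(b[:,:2],None); print("   both",np.round(s_*1000,1),round(e*1000,2),"free r",np.round(g*1000,1))
```

```text
side cam [0.36019602 0.48902796 0.58461279]
top cam [ 3.56848001e-01 -8.21078872e-04  8.80489550e-01]
side blue top 2834 ((552.4027099609375, -187.20651245117188), (93.39696502685547, 299.55072021484375), 87.53273010253906) z 0.0173946119846754
  pocket [ 6.944e+02 -1.727e+02  4.000e-01] 1083 ray [ 686.  -158.6   12. ]
  pocket [ 655.1 -196.7   12. ] 594 ray [ 655.  -196.5   12. ]
  pocket [ 586.9 -193.2   12. ] 632 ray [ 586.8 -193.    12. ]
  pocket [ 518.8 -189.7   12.1] 669 ray [ 518.8 -189.6   12. ]
  pocket [ 450.7 -186.4   12. ] 709 ray [ 450.7 -186.3   12. ]
  pocket [ 376.5 -187.6    0.5] 1312 ray [ 376.1 -173.6   12. ]
top blue top 3599 ((555.13427734375, -187.42657470703125), (87.99488067626953, 297.1871337890625), 87.23023986816406) z 0.01797167879622489
  pocket [ 707.4 -178.8    0.8] 1368 ray [ 702.4 -176.4   12. ]
  pocket [ 657.3 -193.2   12.4] 912 ray [ 657.3 -193.3   12. ]
  pocket [ 589.2 -190.    12.4] 955 ray [ 589.2 -190.1   12. ]
  pocket [ 521.4 -186.8   12.3] 999 ray [ 521.4 -186.8   12. ]
  pocket [ 453.3 -183.2   12.2] 1055 ray [ 453.3 -183.2   12. ]
nipple side 393 top 94.7 fit [430.  205.4] 0.41 topmid [429.8 206. ]
nipple top 89 top 96.0 fit [431.9 206.3] 0.3 topmid [431.6 206.2]
   both [430.3 205.6] 0.67 free r [430.1 205.9  14.5]
electrode side 321 top 100.2 fit [490.1 191.2] 0.43 topmid [490.  191.9]
electrode top 78 top 101.3 fit [492.  192.2] 0.32 topmid [491.6 191.1]
   both [490.4 191.4] 0.74 free r [490.1 191.8  11.4]
coupling side 423 top 88.4 fit [558.9 182.8] 0.51 topmid [558.8 184. ]
coupling top 120 top 90.0 fit [560.8 183.5] 0.44 topmid [560.4 182.6]
   both [559.3 183.1] 0.77 free r [558.9 183.5  15.5]
insulator side 380 top 103.3 fit [628.2 177.4] 0.53 topmid [627.7 177.9]
insulator top 110 top 104.8 fit [630.  178.3] 0.45 topmid [629.6 177.5]
   both [628.7 177.8] 0.8 free r [628.  178.2  13.3]
```

```bash
python3 -m crank '[[[0,0,0,-0.143,88],[0,0,0,-0.143,88],[0,0,0,-0.143,88],[0,0,0,0,88]]]' 30
python3 - <<'E'
from workcell import get_state
from scipy.spatial.transform import Rotation as R
s=get_state(); print(s["time_s"],s["position"],R.from_quat(s["tool_rot"],scalar_first=True).as_matrix().round(3))
E
```

```text
time_s: 0.5
position: [0.2385, 0.5212, 0.2357]
tool_rot: [0.0, 0.702, 0.712, -0.003]
contact_force: [-0.2, -0.2, -0.4]
opening: 0.0884
0.5 [0.2385025  0.52124624 0.23574596] [[-0.014  1.    -0.003]
 [ 1.     0.014 -0.005]
 [-0.005 -0.003 -1.   ]]
```

```bash
python3 -m crank '[[[-40,24,0,0,88],[-40,24,0,0,88],[-40,24,0,0,88],[-40,24,0,0,88]]]'; python3 -m crank '[[[-40,24,0,0,88],[-40,24,0,0,88],[-40,24,0,0,88],[0,0,0,0,88]]]'
```

```text
time_s: 0.9
position: [0.335, 0.3614, 0.2345]
tool_rot: [-0.0, 0.704, 0.71, -0.003]
contact_force: [0.2, -0.2, 0.1]
opening: 0.0881
time_s: 1.3
position: [0.4113, 0.2325, 0.2346]
tool_rot: [0.001, 0.712, 0.702, -0.003]
contact_force: [0.0, 0.3, 0.2]
opening: 0.0877
```

```bash
python3 -m crank '[[[-26,20,30,0,88],[0,0,0,0,88]]]'
python3 - <<'E'
from workcell import eyes
import cv2, numpy as np
for n in ("side","top"):
    c=eyes.capture(n); np.savez(f"pics/{n}1.npz",**c)
    cv2.imwrite(f"pics/{n}1.png",c["pixels"][:,:,::-1])
a,b=[cv2.imread(f"pics/{n}1.png") for n in("side","top")]
cv2.imwrite("pics/both1.png",np.hstack([cv2.resize(a[200:,100:500],(400,280)),b[100:380,60:460]]))
E
```

```text
time_s: 1.5
position: [0.4319, 0.2049, 0.2045]
tool_rot: [0.001, 0.716, 0.698, -0.002]
contact_force: [-0.9, -0.2, -0.4]
opening: 0.088
```

View pics/both1.png

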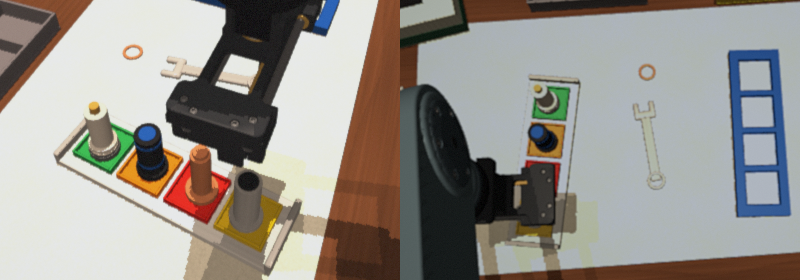

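```bash
python3 -m crank '[[[0,0,40,-0.025,88],[1,-1,40,0,88],[0,0,0,0,88]]]'
cat > fing.py <<'E'
# finger centre from the depth clouds of both cameras, compared with the measured TCP
from h import *; from workcell import eyes,get_state
p=get_state()["position"]
for n in("side","top"):
    c=eyes.capture(n); W,H=cloud(c); q=W[(np.hypot(W[...,0]-p[0],W[...,1]-p[1])<.075)&(W[...,2]>p[2]-.004)&(W[...,2]<p[2]+.05)]
    q=q[(abs(q[:,1]-p[1])>.035)]
    print(n,p.round(4),len(q),"zmin",q[:,2].min().round(4) if len(q) else 0)
    for s in(1,-1):
        g=q[(q[:,1]-p[1])*s>0]
        if len(g)>20: print(s,len(g),"x",np.percentile(g[:,0],[1,99]).round(4),"y",np.percentile(g[:,1],[1,99]).round(4))
E
python3 fing.py
```

```text
time_s: 1.9
position: [0.4325, 0.2133, 0.13]
tool_rot: [0.003, 0.706, 0.708, 0.004]
contact_force: [-1.0, -0.4, -0.7]
opening: 0.0883
side [0.4325 0.2133 0.13  ] 34 zmin 0.1293
1 29 x [0.422  0.4417] y [0.2701 0.2716]
top [0.4325 0.2133 0.13  ] 0 zmin 0
```

```bash
python3 -m crank '[[[-7,-1,0,0,88],[0,0,0,0,88],[0,0,0,0,88]]]'
```

```text
time_s: 2.3
position: [0.4379, 0.2082, 0.1404]
tool_rot: [0.007, 0.705, 0.709, 0.01]
contact_force: [0.4, 0.0, -0.1]
opening: 0.0877
```

```bash
for i in 1 2 3; do python3 -m crank '[[[0,0,0,0,88]]]' | sed -n 1,3p; python3 -c "
from workcell import get_state as g
s=g();print(s['joint_positions'].round(4),s['dq'].round(3))"; done
```

```text
time_s: 2.4
position: [0.4386, 0.2083, 0.1416]
tool_rot: [0.008, 0.705, 0.709, 0.011]
[ 1.9860e-01  7.7500e-02  1.9352e+00 -6.0000e-04  1.1012e+00 -1.3769e+00] [ 0.    -0.018 -0.01   0.003  0.006  0.001]
time_s: 2.5
position: [0.4391, 0.2083, 0.1424]
tool_rot: [0.008, 0.705, 0.709, 0.012]
[ 1.9840e-01  7.6500e-02  1.9346e+00 -6.0000e-04  1.1015e+00 -1.3768e+00] [-0.002 -0.01  -0.005 -0.     0.004  0.   ]
time_s: 2.6
position: [0.4393, 0.2083, 0.1427]
tool_rot: [0.008, 0.705, 0.709, 0.012]
[ 1.9830e-01  7.6000e-02  1.9343e+00 -5.0000e-04  1.1017e+00 -1.3767e+00] [-0.001 -0.005 -0.003  0.002  0.001  0.001]
```

```bash
cat > to.py <<'E'
# prints the shift, in tool axes (mm) and yaw (rad), from the present pose to a target: to.py x y z (mm)
import sys,numpy as np; from workcell import get_state
from scipy.spatial.transform import Rotation as R
s=get_state(); M=R.from_quat(s["tool_rot"],scalar_first=True).as_matrix()
d=np.array([float(a) for a in sys.argv[1:4]])-s["position"]*1000
print("t",s["time_s"].__round__(2),"pos",(s["position"]*1000).round(1),"toolz",M[:,2].round(4),"F",s["contact_force"].round(1),"open",round(s["opening"]*1000,1),
 "GO",(M.T@d).round(1),"yaw",round(-np.arctan2(M[0,0],M[1,0]),3))
E
python3 -m crank '[[[0,-4,10,0,88],[0,-4,10,0,88],[0,0,10,0,88],[0,0,0,0,88]]]' >/dev/null; python3 to.py 431 206 51;  python3 -m crank '[[[0,0,0,0,88],[0,0,0,0,88]]]' >/dev/null; python3 to.py 431 206 51
```

```text
t 3.0 pos [430.6 208.2 109.1] toolz [ 0.0275  0.0051 -0.9996] F [-0.9 -0.2  0.4] open 88.0 GO [-2.5 -1.3 58.1] yaw 0.004
t 3.2 pos [430.  208.1 108.1] toolz [ 0.0256  0.0047 -0.9997] F [ 0.3  0.4 -0.1] open 88.0 GO [-2.4 -0.5 57.1] yaw 0.004
```

```bash
python3 -m crank '[[[-1,0,10,0,88],[-1,0,10,0,88],[0,0,10,0,88],[0,0,10,0,88],[0,0,0,0,88]]]'>/dev/null; python3 -m crank '[[[0,0,9,0,88],[0,0,8,0,88],[0,0,0,0,88],[0,0,0,0,88]]]'>/dev/null; python3 to.py 431 206 51
```

```text
t 4.1 pos [432.  206.2  45.9] toolz [ 0.0257  0.0047 -0.9997] F [-0.2 -0.3  0.4] open 87.8 GO [-0.1 -0.9 -5.1] yaw 0.004
```

```bash
python3 -m crank '[[[0,0,0,0,0],[0,0,0,0,0],[0,0,0,0,0],[0,0,0,0,0],[0,0,0,0,0]]]' 30 >/dev/null; python3 to.py 431 206 51; python3 -m crank '[[[0,0,0,0,0],[0,0,0,0,0],[0,0,0,0,0],[0,0,0,0,0],[0,0,0,0,0]]]'>/dev/null; python3 to.py 431 206 156
```

```text
t 4.6 pos [433.  206.4  47.1] toolz [ 0.028   0.0051 -0.9996] F [0.3 0.3 0.3] open 49.9 GO [-0.4 -1.8 -4. ] yaw 0.004
t 5.1 pos [433.1 206.4  47.3] toolz [ 0.0285  0.0051 -0.9996] F [ 0.3  0.3 -0.4] open 29.2 GO [   0.2    0.9 -108.7] yaw 0.004
```

```bash
python3 -m crank '[[[0,0,0,0,0],[0,0,-5,0,0],[0,0,-10,0,0],[0,0,-12,0,0],[0,0,-12,0,0]]]'>/dev/null; python3 to.py 433 206 160; python3 -m crank '[[[0,0,-12,0,0],[0,0,-12,0,0],[0,0,-12,0,0],[0,0,-12,0,0],[0,0,-12,0,0]]]'>/dev/null; python3 to.py 433 206 160;  python3 -m crank '[[[0,0,-12,0,0],[0,0,-6,0,0],[0,0,0,0,0]]]'>/dev/null; python3 to.py 655.1 -192.8 160
```

```text
t 5.6 pos [429.5 205.7  86.8] toolz [ 0.0225  0.0041 -0.9997] F [-0.2  0.6 -2.1] open 29.5 GO [  0.5   5.1 -73.1] yaw 0.004
t 6.1 pos [428.5 205.6 153.9] toolz [ 0.0257  0.0047 -0.9997] F [-0.  -0.4 -2.5] open 29.3 GO [ 0.4  4.6 -6. ] yaw 0.004
t 6.4 pos [429.2 205.8 175.9] toolz [ 0.0296  0.0055 -0.9995] F [ 0.4 -0.6 -2.3] open 29.1 GO [-399.7  223.7   20.4] yaw 0.004
```

```bash
python3 -m crank '[[[-10,6,0,0,0],[-20,11,0,0,0],[-20,11,0,0,0],[-20,11,0,0,0],[-20,11,0,0,0]]]'>/dev/null; python3 to.py 655.1 -192.8 160; python3 -m crank '[[[-20,11,0,0,0],[-20,11,0,0,0],[-20,11,0,0,0],[-20,11,0,0,0],[-20,11,0,0,0]]]'>/dev/null; python3 to.py 655.1 -192.8 160
```

```text
t 6.9 pos [479.5 112.7 173.9] toolz [ 0.0245  0.0051 -0.9997] F [ 0.3  1.  -2.4] open 29.8 GO [-307.2  172.3   16.7] yaw 0.01
t 7.4 pos [535.8   4.5 169.9] toolz [ 0.0166  0.005  -0.9999] F [-0.1  0.6 -3.8] open 29.1 GO [-198.4  117.5   10.9] yaw 0.008
```

```bash
python3 -m crank '[[[-20,12,0,0,0],[-20,12,0,0,0],[-20,12,0,0,0],[-20,12,0,0,0],[-20,12,0,0,0]]]'>/dev/null; python3 to.py 655.1 -192.8 160; python3 -m crank '[[[-20,12,0,0,0],[-20,12,0,0,0],[-20,12,0,0,0],[-15,8,0,0,0],[0,0,0,0,0]]]'>/dev/null; python3 to.py 655.1 -192.8 160;python3 -m crank '[[[0,0,0,0,0],[0,0,0,0,0]]]'>/dev/null; python3 to.py 655.1 -192.8 160
```

```text
t 7.9 pos [ 596.  -103.9  164.2] toolz [ 0.0077  0.0067 -0.9999] F [ 0.3  0.3 -2.1] open 29.3 GO [-89.3  58.5   4. ] yaw 0.006
t 8.4 pos [ 639.5 -189.2  156.4] toolz [-8.0e-04  8.8e-03 -1.0e+00] F [-0.2  0.7 -3. ] open 29.4 GO [-3.5 15.6 -3.6] yaw 0.002
t 8.6 pos [ 637.9 -189.4  154.1] toolz [-0.0044  0.0107 -0.9999] F [-0.5  0.4 -2.4] open 29.2 GO [-3.3 17.1 -6. ] yaw 0.0
```

```bash
cat > held.py <<'E'
# centre of the held part from both cameras: held.py radius_mm foot_below_tcp_mm body_from_mm(above foot)
import sys; from h import *; from workcell import eyes,get_state
r,b,f=[float(a)/1000 for a in sys.argv[1:4]]; p=get_state()["position"]; S=[]
for n in("side","top"):
    W,H=cloud(eyes.capture(n)); d=np.hypot(W[...,0]-p[0],W[...,1]-p[1])<.03
    q=W[d&(W[...,2]>p[2]-b+f)&(W[...,2]<p[2]-.003)]; lo=W[d&(W[...,2]>p[2]-b-.02)&(W[...,2]<p[2]-b+.01)][:,2]
    if len(q)<15: print(n,"few",len(q)); continue
    x,e=circ(q[:,:2],r); S.append(x); print(n,len(q),(x*1000).round(1),"rms",round(e*1000,2),"lowest",(np.percentile(lo,2)*1000).round(1))
print("tcp",(p*1000).round(1),"mean part",(np.mean(S,0)*1000).round(1))
E
python3 -m crank '[[[-1,8,0,0,0],[-1,8,0,0,0],[0,0,0,0,0],[0,0,0,0,0]]]'>/dev/null; python3 to.py 655.1 -192.8 60; python3 held.py 15 32 11
```

```text
t 9.0 pos [ 654.9 -189.   153.9] toolz [-0.005   0.0115 -0.9999] F [ 0.2  0.3 -3. ] open 29.4 GO [-4.9  0.7 93.9] yaw 0.003
side 173 [ 651.  -189.5] rms 1.12 lowest 122.0
top few 0
tcp [ 654.9 -189.   153.9] mean part [ 651.  -189.5]
```

```bash
python3 -m crank '[[[-2,1,8,0,0],[-1,1,10,0,0],[-1,1,10,0,0],[0,0,10,0,0],[0,0,10,0,0]]]'>/dev/null; python3 to.py 657.5 -192.5 44.5; python3 -m crank '[[[0,0,10,0,0],[0,0,10,0,0],[0,0,10,0,0],[0,0,5,0,0],[0,0,0,0,0]]]'>/dev/null; python3 to.py 657.5 -192.5 44.5; python3 held.py 15 32 11
```

```text
t 9.6 pos [ 657.9 -193.2  103.1] toolz [-0.0034  0.0106 -0.9999] F [-0.3  0.  -2.8] open 29.6 GO [ 0.  -0.2 58.6] yaw 0.003
t 10.1 pos [ 655.7 -191.8   61.2] toolz [-0.0084  0.0131 -0.9999] F [-0.2 -0.5 -2.4] open 29.1 GO [-0.9  1.9 16.7] yaw 0.003
side 130 [ 651.6 -192.4] rms 1.19 lowest 10.2
top few 0
tcp [ 655.7 -191.8   61.2] mean part [ 651.6 -192.4]
```

```bash
python3 -m crank '[[[-1,2,6,0,0],[0,0,5,0,0],[0,0,3,0,0],[0,0,0,0,0],[0,0,0,0,0]]]'>/dev/null; python3 to.py 657.5 -192.5 44.5; python3 held.py 15 32 11
```

```text
t 10.7 pos [ 659.7 -193.6   49.1] toolz [-0.0038  0.0108 -0.9999] F [-0.1 -0.7 -2.6] open 28.7 GO [ 1.1 -2.2  4.7] yaw 0.003
side 125 [ 655.8 -194.1] rms 0.96 lowest 10.1
top few 0
tcp [ 659.7 -193.6   49.1] mean part [ 655.8 -194.1]
```

```bash
python3 -m crank '[[[1,-2,3,0,0],[0,0,1,0,0],[0,0,0,0,0]]]'>/dev/null; python3 to.py 657.5 -192.5 44.5; python3 -m crank '[[[0,0,0,0,0],[0,0,0,0,0]]]'>/dev/null; python3 to.py 657.5 -192.5 44.5
```

```text
t 11.1 pos [ 657.7 -192.5   45.3] toolz [-0.0033  0.0105 -0.9999] F [ 0.9 -0.4 -2.6] open 29.4 GO [ 0.  -0.2  0.8] yaw 0.003
t 11.3 pos [ 657.6 -192.5   45.3] toolz [-0.0033  0.0106 -0.9999] F [-0.7 -0.  -3. ] open 29.2 GO [-0.  -0.1  0.8] yaw 0.003
```

```bash
python3 -m crank '[[[0,0,1,0,0],[0,0,0,0,0],[0,0,0,0,40],[0,0,0,0,88],[0,0,0,0,88]]]'>/dev/null; python3 to.py 657.5 -192.5 44.5; python3 -m crank '[[[0,0,0,0,88],[0,0,0,0,88],[0,0,0,0,88],[0,0,0,0,88],[0,0,0,0,88]]]'>/dev/null; python3 to.py 657.5 -192.5 44.5
```

```text
t 11.8 pos [ 659.  -193.2   46.1] toolz [-4.0e-04  9.1e-03 -1.0e+00] F [ 0.4 -0.9 -0.1] open 51.2 GO [ 0.7 -1.4  1.6] yaw 0.003
t 12.3 pos [ 659.4 -193.4   46.6] toolz [ 6.0e-04  8.6e-03 -1.0e+00] F [-0.3  0.1  0.7] open 87.9 GO [ 0.9 -1.9  2.1] yaw 0.003
```

Released. Lifting straight up and heading for the electrode at (491, 192), while checking the placed part.

```bash
python3 -m crank '[[[0,0,-8,0,88],[0,0,-12,0,88],[0,0,-12,0,88],[0,0,-12,0,88],[0,0,-12,0,88]]]'>/dev/null; python3 -m crank '[[[0,0,-12,0,88],[0,0,-12,0,88],[0,0,-12,0,88],[10,-5,-6,0,88],[20,-9,0,0,88]]]'>/dev/null;  python3 to.py 491 191.8 140; python3 -m crank '[[[22,-10,0,0,88],[22,-10,0,0,88],[22,-10,0,0,88],[22,-10,0,0,88],[22,-10,0,0,88]]]'>/dev/null;  python3 to.py 491 191.8 140
```

```text
t 13.3 pos [ 646.5 -166.   156.9] toolz [ 0.0058  0.0057 -1.    ] F [-0.8  0.6 -0.5] open 87.7 GO [ 357.8 -155.5   18. ] yaw 0.0
t 13.8 pos [591.9 -49.4 158. ] toolz [ 0.0044  0.0071 -1.    ] F [0.4 0.1 0.4] open 88.1 GO [ 241.  -101.2   19.3] yaw -0.001
```

```bash
cat > placed.py <<'E'
# placed parts in the rack: fit per camera vs the pocket of the same camera: placed.py
from h import *; from workcell import eyes
O={"side":(551.8,-187.9),"top":(554.6,-187.6)}; a=np.array([.99875,-.05]); b=np.array([.05,.99875])
for n in O:
    W,H=cloud(eyes.capture(n))
    for s,r,nm in((102,15,"nipple"),(34,12,"electrode"),(-34,16,"coupling"),(-102,14,"insulator")):
        p=(np.array(O[n])+s*a)/1000; q=W[(np.hypot(W[...,0]-p[0],W[...,1]-p[1])<.034)&(W[...,2]>.03)&(W[...,2]<.11)]
        if len(q)<40: continue
        top=np.percentile(q[:,2],98); E=[]
        for lo,hi in((.036,.055),(.055,.08),(.036,.08)):
            m=q[(q[:,2]>lo)&(q[:,2]<hi)]; E.append(((circ(m[:,:2],r/1000)[0]-p)*1000).round(1) if len(m)>15 else None)
        d=E[2]
        print(n,nm,"top",round(top*1000,1),"off centre xy low/high/all",*E,"along/across",(d@a).round(1) if d is not None else "",(d@b).round(1) if d is not None else "")
E
python3 placed.py
```

```text
side nipple top 75.2 off centre xy low/high/all [-0.1  0.2] [-0.2  0.3] [-0.2  0.2] along/across -0.2 0.2
top nipple top 92.7 off centre xy low/high/all [-0.6  0.2] [-0.7  0.5] [-0.7  0.4] along/across -0.7 0.4
```

```bash
python3 -m crank '[[[22,-10,0,0,88],[22,-10,0,0,88],[22,-10,0,0,88],[22,-10,0,0,88],[22,-10,0,0,88]]]'>/dev/null; python3 -m crank '[[[22,-10,0,0,88],[22,-9,0,0,88],[22,-9,0,0,88],[20,-7,0,0,88],[10,-3,0,0,88]]]'>/dev/null; python3 -m crank '[[[0,0,0,0,88],[0,0,0,0,88]]]'>/dev/null;  python3 to.py 491 191.8 48
```

```text
t 15.1 pos [499.6 163.  160.5] toolz [ 0.0056  0.0055 -1.    ] F [ 0.5 -0.4 -0.2] open 88.1 GO [ 28.2  -9.2 112.6] yaw 0.001
```

```bash
python3 -m crank '[[[14,-5,0,0,88],[13,-4,0,0,88],[0,0,5,0,88],[0,0,10,0,88],[0,0,10,0,88]]]'>/dev/null; python3 to.py 491 191.8 48; python3 -m crank '[[[0,0,10,0,88],[0,0,0,0,88],[0,0,0,0,88]]]'>/dev/null;  python3 to.py 491 191.8 48
```

```text
t 15.6 pos [492.2 190.7 135.2] toolz [ 0.0088  0.0055 -0.9999] F [-0.4 -0.1  0.2] open 87.8 GO [ 0.7 -1.9 87.2] yaw -0.002
t 15.9 pos [490.5 189.8 121. ] toolz [ 0.0034  0.0045 -1.    ] F [-0.3  0.5  0.4] open 87.7 GO [ 1.7  0.3 73. ] yaw -0.002
```

```bash
python3 -m crank '[[[1,0,10,0,88],[1,0,12,0,88],[0,0,12,0,88],[0,0,12,0,88],[0,0,12,0,88]]]'>/dev/null; python3 to.py 491 191.8 48; python3 -m crank '[[[0,0,10,0,88],[0,0,0,0,88],[0,0,0,0,88]]]'>/dev/null;  python3 to.py 491 191.8 48
```

```text
t 16.4 pos [492.3 192.1  60. ] toolz [ 0.0071  0.005  -1.    ] F [ 0.2  0.3 -0.3] open 88.1 GO [-0.4 -1.3 12. ] yaw -0.003
t 16.7 pos [490.4 191.9  46.1] toolz [ 0.002   0.0042 -1.    ] F [-0.1 -0.5 -0.8] open 88.1 GO [-0.1  0.6 -1.9] yaw -0.003
```

```bash
for i in 1 2; do python3 -m crank '[[[0,0,0,0,0],[0,0,0,0,0],[0,0,0,0,0],[0,0,0,0,0],[0,0,0,0,0]]]' 30 >/dev/null; done; python3 -m crank '[[[0,0,0,0,0],[0,0,0,0,0],[0,0,0,0,0]]]' >/dev/null; python3 to.py 587.2 -189.4 160;  python3 -m crank '[[[0,0,-5,0,0],[0,0,-10,0,0],[0,0,-12,0,0],[0,0,-12,0,0],[0,0,-12,0,0]]]'>/dev/null; python3 to.py 587 -189.4 160; python3 -m crank '[[[0,0,-12,0,0],[0,0,-12,0,0],[0,0,-12,0,0],[0,0,-12,0,0],[0,0,-12,0,0]]]'>/dev/null; python3 to.py 587 -189.4 160
```

```text
t 18.0 pos [492.2 192.1  48.4] toolz [ 0.0064  0.0048 -1.    ] F [-0.3 -0.5 -0.8] open 23.2 GO [-380.7   96.8 -112.8] yaw -0.003
t 18.5 pos [489.2 191.5 100.6] toolz [-1.e-04  4.e-03 -1.e+00] F [-0.6  0.2 -3.1] open 23.2 GO [-380.4   99.   -60.9] yaw -0.003
t 19.0 pos [489.6 191.4 167.6] toolz [ 0.0027  0.0044 -1.    ] F [-0.1 -0.6 -3.2] open 23.0 GO [-380.5   98.5    6.2] yaw -0.003
```

```bash
python3 -m crank '[[[-10,3,0,0,0],[-20,5,0,0,0],[-20,5,0,0,0],[-20,5,0,0,0],[-20,5,0,0,0]]]'>/dev/null; python3 -m crank '[[[-20,5,0,0,0],[-20,5,0,0,0],[-20,5,0,0,0],[-20,5,0,0,0],[-20,5,0,0,0]]]'>/dev/null; python3 to.py 587 -189.4 160; python3 -m crank '[[[-20,6,0,0,0],[-20,6,0,0,0],[-20,6,0,0,0],[-20,6,0,0,0],[-20,6,0,0,0]]]'>/dev/null; python3 to.py 587 -189.4 160
```

```text
t 20.0 pos [537.8  -9.5 166.1] toolz [ 3.0e-04  4.1e-03 -1.0e+00] F [-0.5 -0.3 -3.1] open 22.9 GO [-180.    49.1    5.4] yaw 0.001
t 20.5 pos [ 566.  -117.5  162.4] toolz [-0.0055  0.005  -1.    ] F [ 0.1  0.1 -3.3] open 23.1 GO [-71.9  21.1   2. ] yaw -0.001
```

```bash
python3 -m crank '[[[-20,6,0,0,0],[-20,6,0,0,0],[-16,5,0,0,0],[-8,2,0,0,0],[0,0,0,0,0]]]'>/dev/null; python3 -m crank '[[[0,0,0,0,0],[0,0,0,0,0]]]'>/dev/null; python3 to.py 587 -189.4 60; python3 held.py 12 33.4 11
```

```text
t 21.2 pos [ 583.7 -188.9  158.9] toolz [-0.0103  0.0069 -0.9999] F [-0.2  0.3 -4. ] open 23.0 GO [-1.2  4.3 98.9] yaw -0.005
side 142 [ 581.  -189.3] rms 1.01 lowest 126.1
top few 0
tcp [ 583.7 -188.9  158.9] mean part [ 581.  -189.3]
```

```bash
python3 -m crank '[[[-1,3,8,0,0],[0,2,10,0,0],[0,1,10,0,0],[0,0,10,0,0],[0,0,10,0,0]]]'>/dev/null; python3 to.py 588.5 -189.2 46; python3 -m crank '[[[0,0,10,0,0],[0,0,10,0,0],[0,0,10,0,0],[0,0,8,0,0],[0,0,0,0,0]]]'>/dev/null; python3 -m crank '[[[0,0,0,0,0]]]'>/dev/null; python3 to.py 588.5 -189.2 46; python3 held.py 12 33.4 11
```

```text
t 21.8 pos [ 590.6 -187.9  108.2] toolz [-0.0082  0.006  -0.9999] F [ 0.5  1.1 -2.9] open 23.3 GO [-1.7 -1.5 62.3] yaw -0.002
t 22.4 pos [ 588.3 -186.8   63.4] toolz [-0.0129  0.0085 -0.9999] F [ 0.2  0.2 -2.7] open 23.4 GO [-2.5  0.5 17.4] yaw -0.002
side 111 [ 585.1 -187.1] rms 0.99 lowest 10.3
top few 0
tcp [ 588.3 -186.8   63.4] mean part [ 585.1 -187.1]
```

```bash
python3 -m crank '[[[-1,0,8,0,0],[-1,0,5,0,0],[0,0,3,0,0],[0,0,0,0,0],[0,0,0,0,0]]]'>/dev/null; python3 to.py 588.9 -189.2 46; python3 held.py 12 33.4 11
```

```text
t 23.0 pos [ 589.1 -189.5   47.7] toolz [-0.0103  0.0071 -0.9999] F [ 0.8 -0.3 -3.2] open 23.3 GO [ 0.3 -0.2  1.7] yaw -0.002
side 106 [ 586. -190.] rms 1.07 lowest 10.2
top few 0
tcp [ 589.1 -189.5   47.7] mean part [ 586. -190.]
```

```bash
python3 -m crank '[[[0,0,2,0,0],[0,0,0,0,0],[0,0,0,0,0],[0,0,0,0,30],[0,0,0,0,40]]]'>/dev/null; python3 to.py 588.9 -189.2 46; for i in 1; do python3 -m crank '[[[0,0,0,0,88],[0,0,0,0,88],[0,0,0,0,88],[0,0,0,0,88],[0,0,0,0,88]]]'>/dev/null;done; python3 -m crank '[[[0,0,0,0,88],[0,0,0,0,88]]]'>/dev/null; python3 to.py 588.9 -189.2 46;python3 -m crank '[[[0,0,-8,0,88],[0,0,-12,0,88],[0,0,-12,0,88],[0,0,-12,0,88],[0,0,-12,0,88]]]'>/dev/null; python3 -m crank '[[[0,0,-12,0,88],[0,0,-12,0,88],[0,0,-12,0,88],[0,0,-12,0,88],[10,-1,-4,0,88]]]'>/dev/null;  python3 to.py 560 183.2 46
```

```text
t 23.6 pos [ 590.2 -190.    47.2] toolz [-0.0077  0.0057 -1.    ] F [0.6 0.2 0.4] open 36.2 GO [ 0.8 -1.3  1.2] yaw -0.002
t 24.3 pos [ 591.4 -190.6   48.7] toolz [-0.0051  0.0042 -1.    ] F [0.6 1.2 0.5] open 88.0 GO [ 1.4 -2.5  2.7] yaw -0.002
t 25.3 pos [ 591.8 -182.1  168.5] toolz [-0.0019  0.0022 -1.    ] F [0.6 0.  0.4] open 87.7 GO [364.9 -32.8 123.4] yaw -0.003
```

Back to the coupling (560, 183), with a check of the electrode on the way.

```bash
python3 -m crank '[[[22,-2,0,0,88],[22,-2,0,0,88],[22,-2,0,0,88],[22,-2,0,0,88],[22,-2,0,0,88]]]'>/dev/null; python3 -m crank '[[[22,-2,0,0,88],[22,-2,0,0,88],[22,-2,0,0,88],[22,-2,0,0,88],[22,-2,0,0,88]]]'>/dev/null; python3 to.py 560 183.2 46; python3 placed.py
```

```text
t 26.3 pos [568.1  51.1 169.2] toolz [-0.006   0.0047 -1.    ] F [1.2 0.4 0.5] open 88.1 GO [131.4  -8.  123.9] yaw -0.005
side electrode top 96.1 off centre xy low/high/all [ 0.3 -0.1] [ 0.3 -0.2] [ 0.3 -0.1] along/across 0.3 -0.1
top nipple top 92.6 off centre xy low/high/all [-0.8  0.2] [-0.8  0. ] [-0.8  0.1] along/across -0.8 0.1
top electrode top 97.8 off centre xy low/high/all [-0.1 -0.1] [-0.1 -0.1] [-0.1 -0.1] along/across -0.1 -0.1
```

```bash
python3 -m crank '[[[22,-1,0,0,88],[22,-1,0,0,88],[22,-1,0,0,88],[22,-2,0,0,88],[20,-1,0,0,88]]]'>/dev/null; python3 -m crank '[[[12,-1,0,0,88],[6,0,0,0,88],[0,0,0,0,88],[0,0,0,0,88]]]'>/dev/null; python3 to.py 560 183.2 46; python3 -m crank '[[[2,-1,8,0,88],[0,0,10,0,88],[0,0,10,0,88],[0,0,10,0,88],[0,0,0,0,88]]]'>/dev/null;python3 -m crank '[[[0,0,0,0,88]]]'>/dev/null; python3 to.py 560 183.2 46
```

```text
t 27.3 pos [559.4 180.1 168.7] toolz [-0.0096  0.0025 -1.    ] F [-0.   0.3 -0.8] open 88.0 GO [  2.8   1.7 122.7] yaw -0.003
t 27.9 pos [557.5 179.6 125.8] toolz [-0.0121  0.0017 -0.9999] F [0.2 0.2 0.1] open 87.6 GO [ 3.5  3.4 79.8] yaw -0.007
```

```bash
python3 -m crank '[[[2,2,10,0,88],[1,2,12,0,88],[0,0,12,0,88],[0,0,12,0,88],[0,0,12,0,88]]]'>/dev/null; python3 to.py 560 183.2 46; python3 -m crank '[[[0,0,10,0,88],[0,0,8,0,88],[0,0,0,0,88],[0,0,0,0,88]]]'>/dev/null;  python3 to.py 560 183.2 46
```

```text
t 28.4 pos [562.8 183.3  65. ] toolz [-0.0081  0.0022 -1.    ] F [ 0.  -0.3  0.3] open 88.3 GO [-0.1 -2.6 19.1] yaw -0.006
t 28.8 pos [560.5 183.   42.1] toolz [-0.0134  0.0015 -0.9999] F [-0.2  0.7  0.1] open 88.4 GO [ 0.2 -0.5 -3.9] yaw -0.006
```

```bash
for i in 1 2; do python3 -m crank '[[[0,0,0,0,0],[0,0,0,0,0],[0,0,0,0,0],[0,0,0,0,0],[0,0,0,0,0]]]' 30 >/dev/null; done; python3 -m crank '[[[0,0,0,0,0],[0,0,0,0,0]]]' >/dev/null; python3 to.py 519.2 -186 160;  python3 -m crank '[[[0,0,-5,0,0],[0,0,-10,0,0],[0,0,-12,0,0],[0,0,-12,0,0],[0,0,-12,0,0]]]'>/dev/null; python3 to.py 519.2 -186 160; python3 -m crank '[[[0,0,-12,0,0],[0,0,-12,0,0],[0,0,-12,0,0],[0,0,-12,0,0],[0,0,-12,0,0]]]'>/dev/null; python3 to.py 519.2 -186 160
```

```text
t 30.0 pos [562.3 183.3  44.6] toolz [-0.0089  0.0021 -1.    ] F [-0.   0.2  0.2] open 31.6 GO [-369.3  -41.8 -115.7] yaw -0.006
t 30.5 pos [560.8 182.9  97.3] toolz [-0.0139  0.0015 -0.9999] F [ 0.1 -0.5 -1.8] open 31.6 GO [-369.1  -40.2  -62.6] yaw -0.006
t 31.0 pos [562.3 182.9 164.5] toolz [-0.0109  0.0018 -0.9999] F [-0.3  0.1 -1.9] open 31.3 GO [-369.1  -40.8    4.3] yaw -0.006
```

```bash
python3 -m crank '[[[-10,-1,0,0,0],[-20,-2,0,0,0],[-20,-2,0,0,0],[-20,-2,0,0,0],[-20,-2,0,0,0]]]'>/dev/null; python3 -m crank '[[[-20,-2,0,0,0],[-20,-2,0,0,0],[-20,-2,0,0,0],[-20,-2,0,0,0],[-20,-2,0,0,0]]]'>/dev/null; python3 to.py 519 -186 160; python3 -m crank '[[[-20,-2,0,0,0],[-20,-2,0,0,0],[-20,-2,0,0,0],[-20,-2,0,0,0],[-20,-2,0,0,0]]]'>/dev/null; python3 to.py 519 -186 160
```

```text
t 32.0 pos [538.6 -16.8 163.5] toolz [-0.0139  0.0016 -0.9999] F [-0.3 -0.4 -2. ] open 31.4 GO [-169.2  -19.1    3.5] yaw -0.003
t 32.5 pos [ 523.9 -123.4  160.9] toolz [-0.0193  0.0025 -0.9998] F [ 0.4 -0.3 -0.9] open 31.3 GO [-62.6  -4.6   0.9] yaw -0.004
```

```bash
python3 -m crank '[[[-20,0,0,0,0],[-20,0,0,0,0],[-12,0,0,0,0],[-6,0,0,0,0],[0,0,0,0,0]]]'>/dev/null; python3 -m crank '[[[0,0,0,0,0],[0,0,0,0,0]]]'>/dev/null; python3 to.py 519 -186 60; python3 held.py 16 29.6 12
```

```text
t 33.2 pos [ 519.6 -186.3  158.3] toolz [-0.0242  0.0049 -0.9997] F [-0.  -0.3 -2. ] open 31.3 GO [-0.2  1.7 98.3] yaw -0.008
side 143 [ 515.5 -186.5] rms 0.92 lowest 128.8
top few 0
tcp [ 519.6 -186.3  158.3] mean part [ 515.5 -186.5]
```

```bash
python3 -m crank '[[[0,2,8,0,0],[0,1,10,0,0],[0,0,10,0,0],[0,0,10,0,0],[0,0,10,0,0]]]'>/dev/null; python3 to.py 521.9 -186 42.1; python3 -m crank '[[[0,0,10,0,0],[0,0,10,0,0],[0,0,10,0,0],[0,0,8,0,0],[0,0,0,0,0]]]'>/dev/null; python3 -m crank '[[[0,0,0,0,0]]]'>/dev/null; python3 to.py 521.9 -186 42.1; python3 held.py 16 29.6 12
```

```text
t 33.8 pos [ 522.6 -184.8  107.2] toolz [-0.0224  0.004  -0.9997] F [-0.4 -0.4 -2.3] open 31.3 GO [-1.5  0.8 65.1] yaw -0.006
t 34.4 pos [ 519.8 -183.8   62.7] toolz [-0.0269  0.0067 -0.9996] F [-0.  -0.3 -2.4] open 31.2 GO [-2.3  2.7 20.5] yaw -0.006
side 109 [ 515.3 -184. ] rms 1.04 lowest 13.2
top few 0
tcp [ 519.8 -183.8   62.7] mean part [ 515.3 -184. ]
```

```bash
python3 -m crank '[[[-1,1,8,0,0],[-1,1,6,0,0],[0,0,3,0,0],[0,0,0,0,0],[0,0,0,0,0]]]'>/dev/null; python3 to.py 522.3 -186 42.1; python3 held.py 16 29.6 12
```

```text
t 35.0 pos [ 522.6 -186.5   45.7] toolz [-0.0241  0.005  -0.9997] F [ 0.3 -0.6 -0.7] open 31.6 GO [ 0.5 -0.2  3.6] yaw -0.006
side 100 [ 518.2 -186.8] rms 1.02 lowest 10.2
top few 0
tcp [ 522.6 -186.5   45.7] mean part [ 518.2 -186.8]
```

```bash
python3 -m crank '[[[0,0,2,0,0],[0,0,1,0,0],[0,0,0,0,0],[0,0,0,0,0]]]'>/dev/null; python3 to.py 522.3 -186 42.1
```

```text
t 35.5 pos [ 522.8 -186.6   43.1] toolz [-0.0234  0.0045 -0.9997] F [-0.6 -0.5 -1.5] open 31.3 GO [ 0.6 -0.4  1. ] yaw -0.006
```

```bash
python3 -m crank '[[[0,0,1,0,0],[0,0,0,0,0],[0,0,0,0,40],[0,0,0,0,40],[0,0,0,0,88]]]'>/dev/null; python3 -m crank '[[[0,0,0,0,88],[0,0,0,0,88],[0,0,0,0,88],[0,0,0,0,88],[0,0,0,0,88]]]'>/dev/null;python3 -m crank '[[[0,0,0,0,88]]]'>/dev/null; python3 to.py 522.3 -186 42;python3 -m crank '[[[0,0,-8,0,88],[0,0,-12,0,88],[0,0,-12,0,88],[0,0,-12,0,88],[0,0,-12,0,88]]]'>/dev/null; python3 -m crank '[[[0,0,-12,0,88],[0,0,-12,0,88],[0,0,-12,0,88],[0,0,-12,0,88],[10,2,-4,0,88]]]'>/dev/null;  python3 to.py 629 177.8 50
```

```text
t 36.6 pos [ 523.9 -187.3   43.3] toolz [-0.021   0.003  -0.9998] F [ 0.7  0.2 -0.1] open 87.6 GO [ 1.3 -1.6  1.4] yaw -0.006
t 37.6 pos [ 529.1 -178.6  162.9] toolz [-1.800e-02  9.000e-04 -9.998e-01] F [ 0.  -0.1  0.3] open 87.9 GO [357.   99.4 111.5] yaw -0.007
```

```bash
python3 -m crank '[[[22,6,0,0,88],[22,6,0,0,88],[22,6,0,0,88],[22,6,0,0,88],[22,6,0,0,88]]]'>/dev/null; python3 -m crank '[[[22,6,0,0,88],[22,6,0,0,88],[22,6,0,0,88],[22,6,0,0,88],[22,6,0,0,88]]]'>/dev/null; python3 to.py 629 177.8 50; python3 placed.py
```

```text
t 38.6 pos [590.7  54.8 162.2] toolz [-0.0221  0.0033 -0.9997] F [-0.  -0.8 -0.3] open 88.1 GO [123.1  39.6 111.8] yaw -0.01
side nipple top 90.3 off centre xy low/high/all [-0.4 -0. ] [-0.4 -0.1] [-0.4 -0.1] along/across -0.4 -0.1
side electrode top 96.3 off centre xy low/high/all [ 0.2 -0.3] [ 0.4 -0.1] [ 0.3 -0.2] along/across 0.3 -0.2
side coupling top 85.0 off centre xy low/high/all [ 0.5 -0.5] [ 0.4 -0.8] [ 0.5 -0.7] along/across 0.5 -0.7
top nipple top 93.3 off centre xy low/high/all [-0.8  0.1] [-0.8 -0. ] [-0.8  0. ] along/across -0.8 -0.0
top electrode top 97.8 off centre xy low/high/all [-0.2 -0.2] [-0.1 -0.2] [-0.1 -0.2] along/across -0.1 -0.2
top coupling top 86.6 off centre xy low/high/all [-0.1 -0.7] [-0.2 -0.7] [-0.2 -0.7] along/across -0.2 -0.7
```

```bash
python3 -m crank '[[[22,7,0,0,88],[22,7,0,0,88],[22,7,0,0,88],[20,7,0,0,88],[14,5,0,0,88]]]'>/dev/null; python3 -m crank '[[[6,3,0,0,88],[3,0,0,0,88],[0,0,0,0,88],[0,0,0,0,88]]]'>/dev/null; python3 to.py 629 177.8 51
```

```text
t 39.6 pos [625.9 166.1 159.6] toolz [-0.0282  0.0011 -0.9996] F [-0.4  0.1  0.4] open 87.8 GO [ 11.6   6.1 108.5] yaw -0.008
```

```bash
python3 -m crank '[[[6,2,6,0,88],[6,1,10,0,88],[0,1,10,0,88],[0,0,10,0,88],[0,0,0,0,88]]]'>/dev/null;python3 -m crank '[[[0,0,0,0,88]]]'>/dev/null; python3 to.py 629 177.8 51
```

```text
t 40.2 pos [628.2 177.2 119. ] toolz [-3.070e-02  6.000e-04 -9.995e-01] F [0.6 0.4 0.6] open 88.2 GO [ 0.6  2.8 67.9] yaw -0.01
```

```bash
python3 -m crank '[[[0,2,8,0,88],[0,1,10,0,88],[0,0,10,0,88],[0,0,10,0,88],[0,0,10,0,88]]]'>/dev/null; python3 to.py 629 177.8 51; python3 -m crank '[[[0,0,8,0,88],[0,0,6,0,88],[0,0,0,0,88],[0,0,0,0,88]]]'>/dev/null;  python3 to.py 629 177.8 51
```

```text
t 40.7 pos [631.3 177.1  68.9] toolz [-2.730e-02  9.000e-04 -9.996e-01] F [ 0.3 -0.3  0.7] open 88.0 GO [ 0.7 -1.8 18. ] yaw -0.01
t 41.1 pos [629.1 176.9  50.8] toolz [-3.160e-02  5.000e-04 -9.995e-01] F [ 0.8  0.6 -0.1] open 88.0 GO [ 0.9 -0.2 -0.2] yaw -0.01
```

```bash
for i in 1 2; do python3 -m crank '[[[0,0,0,0,0],[0,0,0,0,0],[0,0,0,0,0],[0,0,0,0,0],[0,0,0,0,0]]]' 30 >/dev/null; done; python3 -m crank '[[[0,0,0,0,0],[0,0,0,0,0]]]' >/dev/null; python3 to.py 451.3 -182.6 160;  python3 -m crank '[[[0,0,-5,0,0],[0,0,-10,0,0],[0,0,-12,0,0],[0,0,-12,0,0],[0,0,-12,0,0]]]'>/dev/null; python3 to.py 451.3 -182.6 160; python3 -m crank '[[[0,0,-12,0,0],[0,0,-12,0,0],[0,0,-12,0,0],[0,0,-12,0,0],[0,0,-12,0,0]]]'>/dev/null; python3 to.py 451.3 -182.6 160
```

```text
t 42.3 pos [630.7 177.2  53. ] toolz [-2.770e-02  9.000e-04 -9.996e-01] F [ 0.3 -0.3 -0.3] open 27.2 GO [-361.6 -178.6 -102.3] yaw -0.01
t 42.8 pos [630.3 176.9 105.5] toolz [-3.270e-02  4.000e-04 -9.995e-01] F [ 0.1  0.1 -2.3] open 27.0 GO [-361.4 -177.   -48.7] yaw -0.01
t 43.3 pos [633.1 177.  172.9] toolz [-2.950e-02  7.000e-04 -9.996e-01] F [ 0.1 -0.2 -1.5] open 27.2 GO [-361.4 -177.6   18. ] yaw -0.01
```

```bash
python3 -m crank '[[[-10,-5,0,0,0],[-20,-10,0,0,0],[-20,-10,0,0,0],[-20,-10,0,0,0],[-20,-10,0,0,0]]]'>/dev/null; python3 -m crank '[[[-20,-10,0,0,0],[-20,-10,0,0,0],[-20,-10,0,0,0],[-20,-10,0,0,0],[-20,-10,0,0,0]]]'>/dev/null; python3 to.py 451.3 -182.6 160; python3 -m crank '[[[-20,-9,0,0,0],[-20,-9,0,0,0],[-20,-9,0,0,0],[-20,-9,0,0,0],[-20,-9,0,0,0]]]'>/dev/null; python3 to.py 451.3 -182.6 160
```

```text
t 44.3 pos [528.1 -21.2 174.6] toolz [-3.270e-02  3.000e-04 -9.995e-01] F [-0.2 -0.6 -1.7] open 26.6 GO [-162.   -75.1   17. ] yaw -0.007
t 44.8 pos [ 475.2 -126.   173.9] toolz [-0.0376  0.0011 -0.9993] F [-0.3 -0.7 -1.8] open 27.2 GO [-56.8 -22.9  14.8] yaw -0.008
```

```bash
python3 -m crank '[[[-20,-8,0,0,0],[-18,-7,0,0,0],[-11,-5,0,0,0],[-5,-1,0,0,0],[0,0,0,0,0]]]'>/dev/null; python3 -m crank '[[[0,0,0,0,0],[0,0,0,0,0]]]'>/dev/null; python3 to.py 451.3 -182.6 60; python3 held.py 14 38 23
```

```text
t 45.5 pos [ 448.2 -183.3  172.9] toolz [-0.0411  0.0031 -0.9992] F [-0.5 -0.3 -1.3] open 27.5 GO [  0.4   7.7 112.7] yaw -0.012
side 107 [ 445.2 -183.3] rms 0.99 lowest 135.6
top few 1
tcp [ 448.2 -183.3  172.9] mean part [ 445.2 -183.3]
```

```bash
python3 -m crank '[[[0,3,8,0,0],[0,3,10,0,0],[0,2,10,0,0],[0,1,10,0,0],[0,0,10,0,0]]]'>/dev/null; python3 to.py 452.9 -182.8 50.5; python3 -m crank '[[[0,0,10,0,0],[0,0,10,0,0],[0,0,10,0,0],[0,0,10,0,0],[0,0,0,0,0]]]'>/dev/null; python3 -m crank '[[[0,0,0,0,0]]]'>/dev/null; python3 to.py 452.9 -182.8 50.5; python3 held.py 14 38 23
```

```text
t 46.1 pos [ 457.1 -182.2  121.2] toolz [-0.0396  0.0021 -0.9992] F [-0.2 -0.1 -1.7] open 27.5 GO [-0.7 -1.4 70.8] yaw -0.01
t 46.7 pos [ 453.5 -181.1   74.8] toolz [-0.0439  0.0051 -0.999 ] F [ 0.  -0.1 -2.5] open 27.0 GO [-1.8  0.5 24.3] yaw -0.01
side 78 [ 450.5 -181.1] rms 0.93 lowest 17.1
top few 0
tcp [ 453.5 -181.1   74.8] mean part [ 450.5 -181.1]
```

```bash
python3 -m crank '[[[-1,0,8,0,0],[-1,1,8,0,0],[0,0,5,0,0],[0,0,0,0,0],[0,0,0,0,0]]]'>/dev/null; python3 to.py 453.5 -182.8 50.5; python3 held.py 14 38 23
```

```text
t 47.3 pos [ 454.5 -183.9   53.3] toolz [-0.0415  0.0034 -0.9991] F [ 0.8 -0.2 -0.6] open 27.4 GO [ 1.1 -0.9  2.8] yaw -0.01
side 66 [ 451.1 -184.1] rms 1.03 lowest 10.2
top few 0
tcp [ 454.5 -183.9   53.3] mean part [ 451.1 -184.1]
```

```bash
python3 -m crank '[[[1,0,2,0,0],[0,0,0,0,0],[0,0,0,0,0]]]'>/dev/null; python3 to.py 453.5 -182.8 50.5; python3 -m crank '[[[0,0,0,0,34],[0,0,0,0,40],[0,0,0,0,88],[0,0,0,0,88],[0,0,0,0,88]]]'>/dev/null; python3 -m crank '[[[0,0,0,0,88],[0,0,0,0,88],[0,0,0,0,88],[0,0,0,0,88],[0,0,0,0,88]]]'>/dev/null; python3 to.py 453.5 -182.8 50.5;python3 -m crank '[[[0,0,-8,0,88],[0,0,-12,0,88],[0,0,-12,0,88],[0,0,-12,0,88],[0,0,-12,0,88]]]'>/dev/null; python3 -m crank '[[[0,0,-12,0,88],[0,0,-12,0,88],[0,0,-12,0,88],[0,0,-12,0,88],[10,0,-4,0,88]]]'>/dev/null;  python3 to.py 440 20 180
```

```text
t 47.7 pos [ 454.9 -183.    51.8] toolz [-0.0404  0.0026 -0.9992] F [ 0.6 -1.  -1.1] open 27.4 GO [ 0.2 -1.3  1.4] yaw -0.01
t 48.7 pos [ 455.9 -183.7   53. ] toolz [-0.0382  0.0011 -0.9993] F [-0.4 -0.3  0.1] open 88.3 GO [ 0.9 -2.3  2.6] yaw -0.01
t 49.7 pos [ 461.3 -174.7  172.5] toolz [-0.0353 -0.0012 -0.9994] F [0.2 0.3 0.2] open 88.2 GO [194.5 -23.7  -7. ] yaw -0.011
```

Backing the arm off to the side for the final check.

```bash
python3 -m crank '[[[20,-2,0,0,88],[20,-2,0,0,88],[20,-2,0,0,88],[20,-2,0,0,88],[20,-2,0,0,88]]]'>/dev/null; python3 -m crank '[[[20,-2,0,0,88],[20,-2,0,0,88],[20,-2,0,0,88],[20,-2,0,0,88],[20,-2,0,0,88]]]'>/dev/null; python3 -m crank '[[[20,-5,0,0,88],[20,-5,0,0,88],[15,-5,0,0,88],[0,0,0,0,88],[0,0,0,0,88]]]'>/dev/null; python3 to.py 440 20 180; python3 placed.py
python3 - <<'E'
from workcell import eyes
import cv2, numpy as np
a,b=[eyes.capture(n)["pixels"][:,:,::-1] for n in("side","top")]
cv2.imwrite("pics/final.png",np.hstack([a[120:400,200:600],b[100:380,200:600]]))
E
```

```text
t 51.2 pos [421.4  99.9 173.1] toolz [-0.0429  0.0028 -0.9991] F [ 0.4 -0.2  0.7] open 88.2 GO [-79.7  19.   -7.9] yaw -0.009
side nipple top 91.0 off centre xy low/high/all [-0.4 -0. ] [-0.4 -0.1] [-0.4 -0.1] along/across -0.4 -0.1
side electrode top 96.1 off centre xy low/high/all [ 0.4 -0.5] [ 0.2 -0.2] [ 0.3 -0.3] along/across 0.3 -0.3
side coupling top 85.2 off centre xy low/high/all [ 0.2 -0.6] [ 0.3 -0.9] [ 0.3 -0.8] along/across 0.3 -0.8
top nipple top 92.5 off centre xy low/high/all [-0.9 -0.1] [-0.9  0. ] [-0.9 -0. ] along/across -0.9 -0.0
top electrode top 97.6 off centre xy low/high/all [-0.3 -0.1] [-0.2 -0.2] [-0.3 -0.1] along/across -0.3 -0.1
top coupling top 86.9 off centre xy low/high/all [-0.1 -0.6] [-0.2 -0.6] [-0.1 -0.6] along/across -0.1 -0.6
top insulator top 100.4 off centre xy low/high/all [0.7 0.1] [0.7 0.1] [0.7 0.1] along/across 0.7 0.1
```

View pics/final.png

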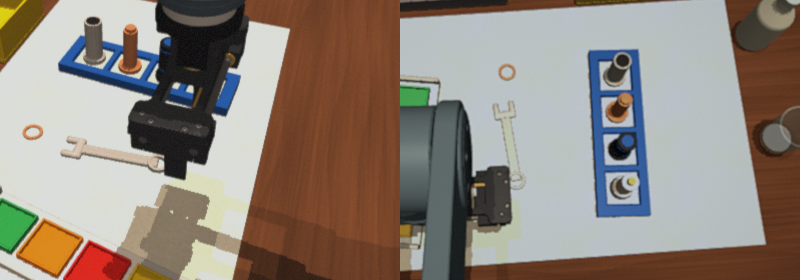

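The final picture shows all four parts upright in their pockets. Far to near in the top crop they are nipple (620,70), electrode (620,107), coupling (620,148) and insulator (625,187). The gripper is clear of everything, so I'm handing in.

```bash
python3 -c "
from workcell import workorder; print(workorder.job_done())"
```

```text
the job is handed in; nothing more can be done
None
```

I moved all four parts to the blue rack in reverse order and handed the job in at about 51 s of the 120 s allowed. From farthest to nearest pocket they are nipple, electrode, coupling and insulator. `job_done()` gives no verdict, so the result rests on my own checks.

- **Position:** the last fits put every part within about 1 mm of its pocket centre (limit 12 mm). The part tops are at heights consistent with standing on the pocket floors.
- **Upright:** all four stand upright in the final picture. The centre fits at two heights agree to within about 0.3 mm. The gripper was open and clear of everything.
- **Camera agreement:** the two cameras differ by about 2–3 mm in absolute x, so I compared each part with the pocket as seen by the same camera. In the last check the arm hid the insulator from the side camera, so its position comes from the top camera only.
- **Tool tilt:** after fast moves the tool drifted by up to about 0.04 rad, which the moves cannot correct. I slowed down after the first part, and the parts settled upright on release.

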